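Show the reference slide's label over the light box

TASK

Lift the green glass slide with the notched top corner out of the rack, gripping it by its clear green part; the notch marks its frosted white end, which carries a label on one face. Hold it still, lengthwise level and leaned about 45 degrees (or further) so that the labelled face looks upward, with the label centred roughly 5 to 14 cm above the light box's white window and touching nothing but the fingers. Do not drop it, leave the two amber slides standing where they are, and finish while still holding the slide there.

Things in the scene. Friction and masses are not known exactly. Their poses are not given: they have to be found in the camera images.
- slide_center (a point): Centre of the loose green glass slide, 110 x 8 x 50 mm (x, y, z), 0.11 kg, standing on its long edge in a rack slot (lowest 16 mm in the slot; centre 33, top edge 58 mm above the table). x: along its length to the frosted end; y: out of the labelled face; z: up. Clear green from x = -55 to +25 mm, frosted white from +25 to +55. Notch 12 x 12 mm in the +x, +z corner.
- slide_label (a point): Centre of the orange label with black bars (22 x 26 mm), on one face (+y) of the frosted end only: 40 mm from slide_center along +x, 4 mm along +y, 6 mm along -z. Same axes as slide_center, so y points straight out of the label. Facing the label with the notch at the top, the frosted end is at the left.
- rack: Fixed rack: grey base 90 x 190 x 8 mm, blue ribs up to 24 mm above the table forming three slots along x, 10 mm wide, at y = -70, 0, +70 mm. Origin under the base's middle, on the table; z up; turned any way. The green and two amber slides stand one per slot in any order, 62 mm free between neighbours.
- window (a point): Centre of the white window (74 x 74 mm) on top of the black light box (120 x 120 x 22 mm, fixed, flat on the table); z up, 22 mm above the table.
- blank_a_center (a point): Centre of an amber glass slide, same size (110 x 8 x 50 mm), no notch, no frosted end; loose, standing in a rack slot; axes x along its length, z up. To be left alone.
- blank_b_center (a point): Centre of the other amber glass slide, the same as blank_a. To be left alone.
Mind the look-alikes: they are no part of the job. There is more than one size of the part that bears slide_center; the job needs the largest.

How it is judged (in metres and radians):
At the end, for the whole second after the job is handed in: Slide held still by fingers alone: label face within 60 deg of up, long axis within 17 deg of level, label within 30 mm sideways of window centre and 35-160 mm above it, grasp point over 25 mm from label; amber slides within 25 mm and 20 deg of their start (angle between slide_label's own y axis and vertical below 1.05 rad and angle between slide_label's own x axis and vertical between 1.27 and 1.87 rad and horizontal distance between slide_label and window below 0.03 m and z of slide_label in the frame of window between 0.035 and 0.16 m and contact force between the fingers and slide above 0.5 N and contact force between slide and lightbox below 0.05 N and contact force between slide and rack below 0.05 N and contact force between slide and table below 0.05 N and distance between the grasp point and slide_label above 0.025 m and linear speed of slide below 0.03 m/s and angular speed of slide below 0.3 rad/s and not (distance of blank_a_center from where it was at the start of the episode above 0.025 m or angle between blank_a_center's own z axis and vertical above 0.35 rad) and not (distance of blank_b_center from where it was at the start of the episode above 0.025 m or angle between blank_b_center's own z axis and vertical above 0.35 rad)); the arm keeps its last pose, push and grip.
It fails at once if the green slide is dropped (its centre comes within 25 mm of the table) (height (world z) of slide_center below 0.025 m).
It fails at once if an amber slide is knocked over or shifted by more than 25 mm ((distance of blank_a_center from where it was at the start of the episode above 0.025 m or angle between blank_a_center's own z axis and vertical above 0.35 rad) or (distance of blank_b_center from where it was at the start of the episode above 0.025 m or angle between blank_b_center's own z axis and vertical above 0.35 rad)).
It also fails if it takes over 38 s, if anything falls off the work surface, if the arm or the gripper's body presses on something with over 40 N, if the wrist force passes 120 N, or if a joint passes its speed limit or range.

ROBOT

A 6-joint arm with a two-finger parallel gripper is mounted at the origin on the work surface. World frame = base frame: x ahead of the robot, y to its left, z up, the work surface at z = 0. Lengths are in mm, angles in degrees, forces in N, time in s.
With the tool pointing down it reaches from about 250 to 775 mm from the base axis. Payload 8.9 kg.
Tool frame: the origin (TCP) lies midway between the tips of the shut fingers; the grasp point (between the pads) lies 19 mm behind it; z points along the fingers, y is the direction in which the jaws open and shut (so a half turn about z gives the same grasp; the last joint's range is limited). The gripper opens to 85 mm and grips with 20 to 120 N. Pads are 22 mm wide; open, the fingers measure 114 mm over their backs; the gripper's body (76 mm by 85 mm) begins 54 mm behind the grasp point. The pads swing forward as they close: fully open they stand 13 mm farther back than shut.
Start: joints at [-81.549, 16.656, -8.789, 64.555, 0, 82.019], TCP at [148.516, -503.554, 231.305] pointing down, gripper open.
Joint ranges: [-144.48, 144.48], [-52.06, 99.96], [-74.48, 78.29], [-112.23, 115.85], [-86.99, 84.42], [-180, 180]. Speed limits (degrees/s): [127.2, 127.2, 159.86, 180, 180, 180].

INTERFACE

Orientations are given as [roll, pitch, yaw] about the fixed x, y, z axes, in that order (R = Rz(yaw) Ry(pitch) Rx(roll)).
In Python, from station import get_state, imaging, ticket, finder gives the robot as it stands.
- The arm moves only by the tool servo_tool, never from a script. Its argument "moves" is a list of rows, each a list of 6 numbers: the shift along the world's x, y, z in cm, then the turn, a rotation vector about the world's x, y, z in degrees. A call has 1 to 5 rows; each row shifts and turns the pose as measured when the row begins; what a row does not reach is not made up. A row lasts 1/8 s, in which the tool goes at most 62.5 mm and 10.7 degrees, less where a joint would pass 70% of its speed; a pose out of reach is approached as far as the arm can. A call is refused whole if a number of a shift passes 6.25 or a number of a turn 10.7, either way. A call with a gripper value outside its range is refused whole. "grip" is the finger opening in cm, from 0 to 8.54, set as the call begins (left out, the last holds). The fingers move at their own pace and stop on an object; "squeeze" is the grip in N (left out, the last holds). Time passes only in rows, so rows that do not move let the fingers close. It gives the time, the measured TCP pose, the force and the opening at its end, in the units of the state.
- get_state(): the state, without advancing time (a new reading comes with each control period).
- imaging.camera(name): name is "side" or "top" or "wrist"; returns the picture (384x512x3 uint8, blue, green, red); there is no depth.
- imaging.camera_params(name): a dict with "fx", "fy", "cx", "cy" (pixels), "world_to_cam" (4x4, takes a point from world to camera coordinates). Camera axes: x right, y up, looking along -z (the intrinsics and any distortion apply to the point x, -y, -z); pixel columns grow to the right and rows downward; lengths in mm; the calibration is good to about 2 mm. The wrist camera is an equidistant fisheye: a pixel r from the principal point sees the ray r / f radians off the axis. A picture is of the moment at which its call begins: read the wrist's pose just before it. camera_params takes no time and is no camera call; for the wrist camera it gives the pose at the moment of the call.
- ticket.close_job(): hands the job in, once; it reports no verdict.
Trained networks look in the newest picture that a camera, given by its name, has taken for a name from the list of things; names that differ only in an ending like _2 or _b are one class to them, and where a whole thing is asked for, a point or a joint stands for the part that bears it (a point fixed in the world has none). Each returns a list of dicts, best first, with "score" (0 to 1); they miss things now and then, are a little off and sometimes report something else, mostly with a low value. They report only what shows in the picture. A call takes as long as a camera call. They do not tell look-alikes from the thing itself.
- finder.masks_of(camera, label): "mask" (384x512 bool, what is visible of it) and "uv" ([column, row] in pixels, amid what is visible of it).
The state is a dict: "t": time; "qpos": joint angles; "dq": joint speeds; "joint_efforts": joint torques, N m; "ee_pos": TCP position; "orientation": TCP orientation; "force": force on the tool from outside, world axes, zero at the start; "moment": the same for the moment, N m; "width": finger opening in mm.
Only numpy, scipy, OpenCV 4.12 (cv2) and the standard library are available. Lean on these libraries where they do the work, as an engineer would, in place of code of your own. Each camera call takes 0.05 s, during which the arm holds its last target.

## Working session

There is one attempt and no reset: what is moved stays moved. The work goes in short steps, Python scripts to look and compute and a tool call to move; the robot and the scene stay as the last step left them, time stands still between calls to the robot, and variables do not carry over. Pictures are saved under pics/ and viewed, and the job is handed in when it is done.

Besides the shell and the picture viewer there is one more tool, called after "Request:" by a JSON object that holds its "name" and its "arguments". servo_tool: Moves the arm, as the interface text tells. Its arguments: {"type":"object","properties":{"moves":{"type":"array"},"grip":{"type":"number"},"squeeze":{"type":"number"}},"required":["moves"]}

```bash
ls; mkdir -p pics; python3 - <<'E'
from station import get_state, imaging, ticket, finder
import cv2, numpy as np
print(get_state())
for n in ['side','top','wrist']:
    p=imaging.camera_params(n); print(n,{k:(np.round(v,4).tolist() if hasattr(v,'__len__') and not isinstance(v,str) else v) for k,v in p.items()})
    im=imaging.camera(n); cv2.imwrite(f'pics/{n}0.png',im)
    for lab in ['slide_center','slide_label','rack','window','blank_a_center']:
        try:
            for r in finder.masks_of(n,lab)[:5]: print(n,lab,round(r['score'],2),np.round(r['uv']),r['mask'].sum())
        except Exception as e: print(lab,e)
print(get_state()['t'])
E
```

```text
pics
{'t': 0.0, 'qpos': array([-8.15498986e+01,  1.66878496e+01, -8.82973392e+00,  6.45519521e+01,
       -5.89495972e-04,  8.20179998e+01]), 'dq': array([ 0.06565795, -0.04086727, -0.01838245,  0.01200894,  0.01159321,
        0.01709991]), 'joint_efforts': array([-1.73339384e-03, -5.37139142e+01,  3.31378269e+01,  1.59057073e-02,
       -2.65900926e-04, -3.58360115e-07]), 'ee_pos': array([ 148.44587252, -503.15551294,  230.75075536]), 'orientation': array([-1.79931056e+02, -9.07205886e-03,  1.64320965e+01]), 'force': array([ 0.50095053, -0.45387921,  0.79980413]), 'moment': array([-0.01663018,  0.03187609,  0.00151703]), 'width': 85.6023328130655}
side {'fx': 496.2540306272362, 'fy': 496.2540306272362, 'cx': 254.24186827032713, 'cy': 184.28318311450096, 'world_to_cam': [[0.9741, -0.2263, -0.0028, -560.9259], [0.1319, 0.5576, 0.8196, -195.4706], [-0.1839, -0.7987, 0.573, -1087.1421], [0.0, 0.0, 0.0, 1.0]]}
side slide_center 0.95 [235. 154.] 423
side slide_center 0.75 [235. 137.] 237
side slide_center 0.55 [269. 156.] 248
side slide_label 0.81 [232. 136.] 249
side slide_label 0.65 [2
[... 337 characters left out ...]
072, 103.6982], [0.9973, -0.0155, 0.0718, -590.261], [-0.0719, -0.0061, 0.9974, -1101.7815], [0.0, 0.0, 0.0, 1.0]]}
top slide_center 0.54 [139. 184.] 175
top slide_center 0.46 [184. 195.] 201
top slide_label 0.69 [141. 182.] 162
top slide_label 0.56 [172. 149.] 137
top slide_label 0.55 [181. 195.] 264
top rack 0.83 [208. 211.] 1454
top window 0.62 [355. 221.] 1973
top window 0.59 [228. 222.] 182
top blank_a_center 0.44 [228. 218.] 185
wrist {'fx': 297.3186396354542, 'fy': 297.3186396354542, 'cx': 251.22458391349323, 'cy': 192.33127214723416, 'world_to_cam': [[0.2846, -0.9586, -0.0005, -524.9573], [0.9222, 0.2739, -0.2731, 36.8272], [0.262, 0.0773, 0.962, -377.972], [0.0, 0.0, 0.0, 1.0]]}
0.9
```

View pictures.

View pics/side0.png

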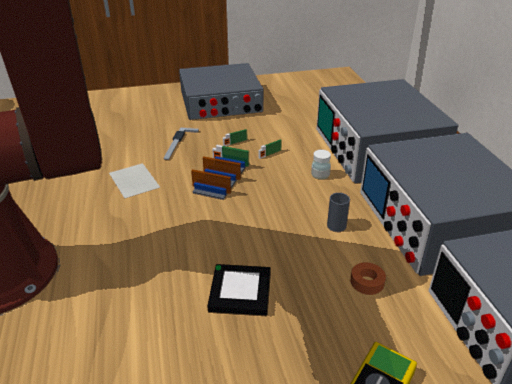

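View pics/top0.png

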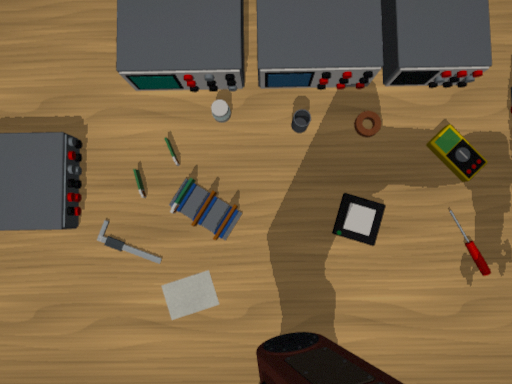

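```bash
python3 - <<'E'
import cv2
a=cv2.imread('pics/side0.png')[110:240,150:330]; cv2.imwrite('pics/sidez.png',cv2.resize(a,None,fx=4.4,fy=4.4,interpolation=cv2.INTER_CUBIC))
a=cv2.imread('pics/top0.png')[120:270,110:290]; cv2.imwrite('pics/topz.png',cv2.resize(a,None,fx=4,fy=4,interpolation=cv2.INTER_CUBIC))
E
```

```text
(no output)
```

View pics/sidez.png

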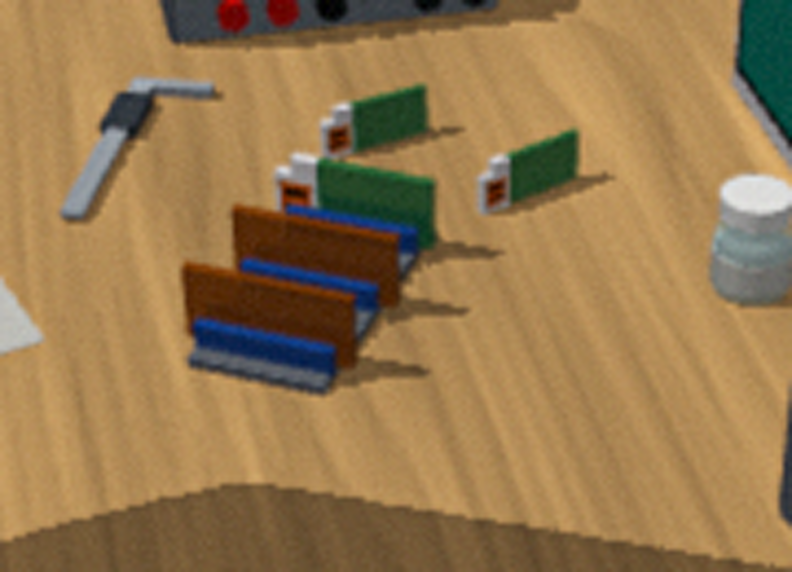

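View pics/topz.png

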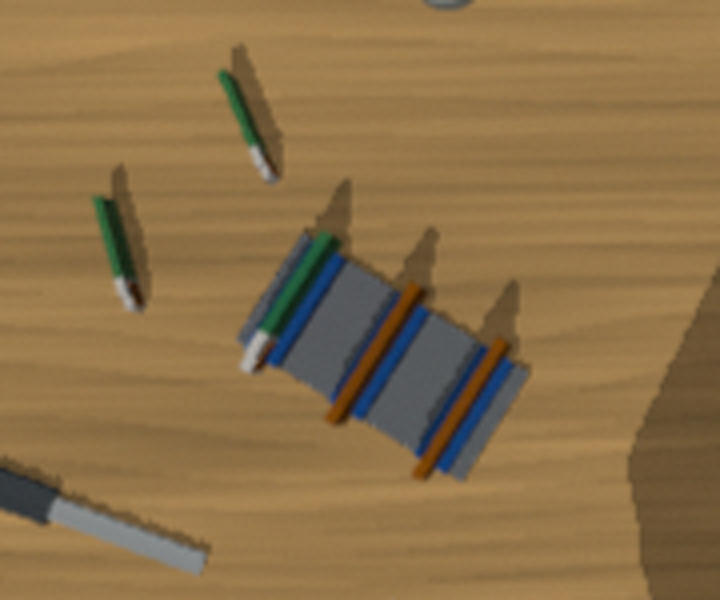

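View pics/wrist0.png

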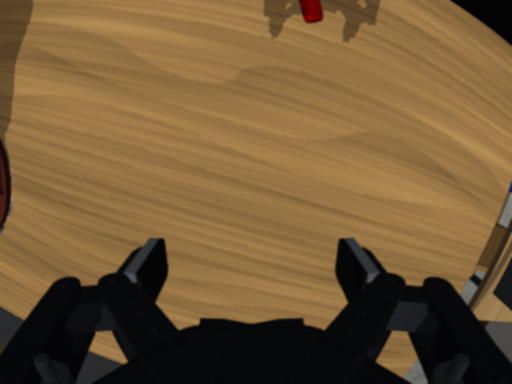

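```bash
cat > h.py <<'E'
import numpy as np, cv2
from station import get_state, imaging, ticket, finder
def bp(cam,uv,z,P=None):
    p=P or imaging.camera_params(cam); W=np.array(p['world_to_cam']); R=W[:3,:3]; t=W[:3,3]
    a=(uv[0]-p['cx'])/p['fx']; b=(uv[1]-p['cy'])/p['fy']
    if cam=='wrist':
        r=np.hypot(a,b); s=np.sin(r)/r if r>1e-9 else 1; d=np.array([a*s,-b*s,-np.cos(r)])
    else: d=np.array([a,-b,-1.])
    c=-R.T@t; d=R.T@d; return c+d*(z-c[2])/d[2]
def proj(cam,X,P=None):
    p=P or imaging.camera_params(cam); W=np.array(p['world_to_cam'])
    q=W[:3,:3]@np.asarray(X,float)+W[:3,3]; v=np.array([q[0],-q[1],-q[2]])
    if cam=='wrist':
        rh=np.hypot(v[0],v[1]); th=np.arctan2(rh,v[2]); k=th/max(rh,1e-9)
        return np.array([p['cx']+p['fx']*v[0]*k,p['cy']+p['fy']*v[1]*k])
    return np.array([p['cx']+p['fx']*v[0]/v[2],p['cy']+p['fy']*v[1]/v[2]])
E
python3 - <<'E'
from h import *
for n,p in dict(gend=(191.7,179.5),fend=(172,211.7)).items(): print(n,bp('top',p,58).round(1))
for n,p in dict(a1=(110+415/4,120+290/4),a2=(110+335/4,120+418/4),b1=(110+500/4,120+345/4),b2=(110+420/4,120+474/4)).items(): print(n,bp('top',p,58).round(1))
im=cv2.imread('pics/top0.png'); g=cv2.inRange(im,(190,190,190),(255,255,255)); n,l,s,c=cv2.connectedComponentsWithStats(g)
for i in range(1,n):
    if s[i,4]>200: print(s[i],c[i],bp('top',c[i],22).round(1))
im=cv2.imread('pics/side0.png'); g=cv2.inRange(im,(190,190,190),(255,255,255)); n,l,s,c=cv2.connectedComponentsWithStats(g)
for i in range(1,n):
    if s[i,4]>200: print(s[i],c[i],bp('side',c[i],22).round(1))
for uv in [(150+275/4.4,110+175/4.4),(150+318/4.4,110+160/4.4),(150+436/4.4,110+180/4.4)]: print(bp('side',uv,58).round(1))
E
```

```text
gend [618.3 282.7  58. ]
fend [531.8 336.2  58. ]
a1 [582.  223.1  58. ]
a2 [496.5 277.5  58. ]
b1 [543.9 166.   58. ]
b2 [458.3 220.5  58. ]
[221 272  38  28 877] [239.41049031 285.63283922] [ 503.4 -176.6   22. ]
[528.1 315.3  58. ]
[558.3 327.6  58. ]
[627.4 285.4  58. ]
```

```bash
python3 - <<'E'
from h import *
im=cv2.imread('pics/top0.png'); g=cv2.inRange(im[190:250,330:390],(150,150,150),(255,255,255)); n,l,s,c=cv2.connectedComponentsWithStats(g)
for i in range(1,n):
    if s[i,4]>100: print(s[i],c[i]+[330,190],bp('top',c[i]+[330,190],22).round(1))
c=np.array([575,309.5]);d=np.array([86.5,-53.5]);print(np.degrees(np.arctan2(d[1],d[0])),np.hypot(*d))
E
```

```text
[ 14  14  31  31 622] [359.59324759 219.20900322] [ 503.8 -176.9   22. ]
-31.736671256593674 101.70791512955125
```

Request:
{"name": "servo_tool", "arguments": {"moves": [[2.8, 5.4, 0, 0, 0, 8.8], [2.8, 5.4, 0, 0, 0, 8.8], [2.8, 5.4, 0, 0, 0, 8.8], [2.8, 5.4, 0, 0, 0, 8.8], [2.8, 5.4, 0, 0, 0, 8.8]], "grip": 4.5}}

```text
t: 1.52
ee_pos: [289.9, -229.6, 230.9]
orientation: [179.8, 0.0, 61.4]
force: [2.2, -0.2, -0.5]
width: 44.8
```

Request:
{"name": "servo_tool", "arguments": {"moves": [[2.8, 5.4, 0, 0, 0, 8.8], [2.8, 5.4, 0, 0, 0, 8.8], [2.8, 5.4, 0, 0, 0, 8.8], [2.8, 5.4, 0, 0, 0, 8.8], [2.8, 5.4, 0, 0, 0, 8.8]]}}

```text
t: 2.15
ee_pos: [433.3, 48.7, 232.8]
orientation: [179.4, 0.2, 106.8]
force: [1.1, -0.9, -0.1]
width: 44.8
```

Request:
{"name": "servo_tool", "arguments": {"moves": [[2.8, 5.2, 0, 0, 0, 8.4], [2.8, 5.2, 0, 0, 0, 8.4], [2.8, 5.2, 0, 0, 0, 8.4], [2.8, 5.2, 0, 0, 0, 8.4], [2.4, 4, 0, 0, 0, 5]]}}

```text
t: 2.78
ee_pos: [572.9, 307.8, 233.1]
orientation: [179.3, 0.3, 146.9]
force: [0.2, -0.6, 0.6]
width: 44.8
```

```bash
python3 - <<'E'
from h import *
P=imaging.camera_params('wrist'); im=imaging.camera('wrist'); cv2.imwrite('pics/w1.png',im); np.save('w1.npy',P,allow_pickle=True)
s=get_state(); print(s['t'],s['ee_pos'],s['orientation'],s['qpos'].round(1))
for r in finder.masks_of('wrist','slide_center')[:4]: print(r['score'],r['uv'],r['mask'].sum())
E
```

```text
2.825 [574.74259836 311.76476568 231.95257238] [179.1800507    0.26289384 147.26533177] [21.9 30.4 12.4 71.2  0.3 54.7]
0.94 [355.7, 140.1] 602
0.69 [262.1, 170.0] 808
0.66 [321.7, 229.1] 511
0.59 [195.9, 170.4] 1187
```

View pics/w1.png

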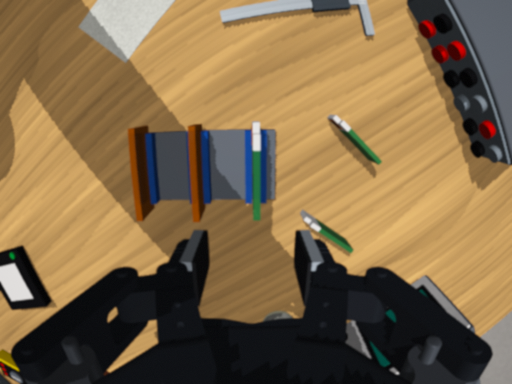

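```bash
python3 - <<'E'
from h import *
im=cv2.imread('pics/w1.png'); P=np.load('w1.npy',allow_pickle=True).item()
a=im[105:235,225:290]; cv2.imwrite('pics/w1z.png',cv2.resize(a,None,fx=4.5,fy=4.5,interpolation=cv2.INTER_CUBIC))
hsv=cv2.cvtColor(im,cv2.COLOR_BGR2HSV)
g=cv2.inRange(hsv,(45,80,30),(85,255,255)); g[:,:245]=0;g[:,270:]=0;g[:105]=0;g[225:]=0
ys,xs=np.nonzero(g); print(xs.min(),xs.max(),ys.min(),ys.max())
for y in range(ys.min(),ys.max()+1,8): 
    r=xs[ys==y]; print(y,r.min(),r.max(), bp('wrist',((r.min()+r.max())/2,y),58,P).round(1), im[y,248:266].tolist() if y==ys.min()+32 else '')
for uv in [(256,122),(257,151.5),(257,219)]: print(bp('wrist',uv,58,P).round(1))
c=np.array([571.5,311.6,58]);u=np.array([-.851,.526,0])
for x in (-55,0,25,43): print(x,proj('wrist',c+x*u,P).round(1))
E
```

```text
253 260 152 219
152 253 259 [556.7 326.7  58. ] 
160 253 259 [564.1 321.9  58. ] 
168 253 259 [571.5 317.2  58. ] 
176 253 259 [579.  312.3  58. ] 
184 253 259 [586.6 307.5  58. ] [[153, 71, 20], [154, 71, 21], [150, 71, 24], [129, 69, 29], [90, 74, 33], [61, 90, 34], [59, 106, 34], [62, 112, 37], [63, 113, 37], [62, 112, 37], [63, 110, 36], [69, 102, 32], [81, 81, 21], [95, 58, 17], [99, 45, 12], [99, 45, 13], [99, 46, 14], [97, 48, 21]]
192 253 259 [594.3 302.5  58. ] 
200 253 259 [602.1 297.5  58. ] 
208 253 259 [610.1 292.4  58. ] 
216 254 259 [618.5 287.7  58. ] 
[529.6 344.2  58. ]
[556.8 327.9  58. ]
[621.9 286.2  58. ]
-55 [252.7 218.1]
0 [251.7 170.7]
25 [251.2 147.9]
43 [250.9 131.2]
```

View pics/w1z.png

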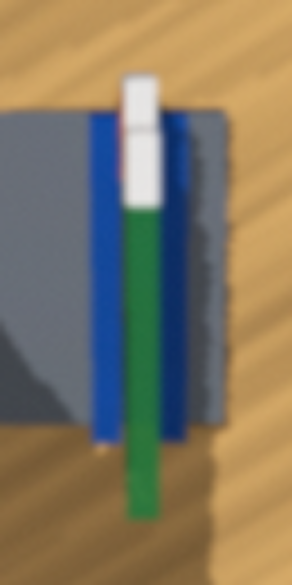

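Request:
{"name": "servo_tool", "arguments": {"moves": [[0.1, 0.2, -4, 0, 0, 0.4], [0, 0, -4, 0, 0, 0], [0, 0, 0, 0, 0, 0], [0, 0, 0, 0, 0, 0]]}}

```text
t: 3.38
ee_pos: [574.9, 311.2, 151.5]
orientation: [179.2, 0.3, 147.3]
force: [0.6, -0.1, 0.6]
width: 44.7
```

```bash
python3 - <<'E'
from h import *
P=imaging.camera_params('wrist'); im=imaging.camera('wrist'); cv2.imwrite('pics/w2.png',im); np.save('w2.npy',P,allow_pickle=True)
s=get_state(); print(s['t'],s['ee_pos'],s['orientation'],s['qpos'].round(1))
hsv=cv2.cvtColor(im,cv2.COLOR_BGR2HSV)
g=cv2.inRange(hsv,(45,80,30),(85,255,255)); g[:,:230]=0;g[:,285:]=0;g[:80]=0;g[245:]=0
ys,xs=np.nonzero(g); print(xs.min(),xs.max(),ys.min(),ys.max())
for y in range(ys.min(),ys.max()+1,12): 
    r=xs[ys==y]; print(y,r.min(),r.max(), bp('wrist',((r.min()+r.max())/2,y),58,P).round(1))
T=imaging.camera('top'); cv2.imwrite('pics/top1.png',T)
E
```

```text
3.425 [574.82973757 311.15994274 151.4500597 ] [179.23924129   0.32535734 147.34714697] [21.9 32.8  4.2 60.6  0.2 54.6]
249 259 166 244
166 250 259 [556.5 327.4  58. ]
178 250 258 [564.6 321.7  58. ]
190 250 258 [573.2 316.3  58. ]
202 250 258 [581.9 310.8  58. ]
214 250 258 [590.9 305.1  58. ]
226 250 258 [600.2 299.2  58. ]
238 250 258 [609.7 293.1  58. ]
```

View pics/w2.png

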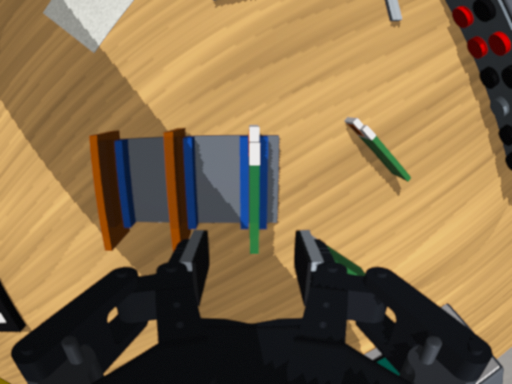

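Request:
{"name": "servo_tool", "arguments": {"moves": [[0.4, 0.05, -4, 0, 0, 0], [0, 0, -3.6, 0, 0, 0], [0, 0, 0, 0, 0, 0], [0, 0, 0, 0, 0, 0]]}}

```text
t: 3.98
ee_pos: [583.6, 313.2, 82.1]
orientation: [178.7, 0.7, 147.3]
force: [0.3, 1.5, -0.0]
width: 45.0
```

```bash
python3 - <<'E'
from h import *
P=imaging.camera_params('wrist'); im=imaging.camera('wrist'); cv2.imwrite('pics/w3.png',im); np.save('w3.npy',P,allow_pickle=True)
s=get_state(); print(s['t'],s['ee_pos'],s['orientation'],s['qpos'].round(1))
hsv=cv2.cvtColor(im,cv2.COLOR_BGR2HSV)
g=cv2.inRange(hsv,(45,80,30),(85,255,255)); g[:,:230]=0;g[:,275:]=0;g[:80]=0;g[320:]=0
ys,xs=np.nonzero(g); print(xs.min(),xs.max(),ys.min(),ys.max())
for y in range(ys.min(),ys.max()+1,12): 
    r=xs[ys==y]; print(y,r.min(),r.max(), bp('wrist',((r.min()+r.max())/2,y),58,P).round(1))
e=s['ee_pos']; print(proj('wrist',e,P),proj('wrist',[e[0],e[1],58],P))
E
```

```text
4.025 [583.55857328 313.10585077  81.98802048] [178.67901296   0.72476929 147.3026014 ] [21.8 36.3 -0.5 51.7  0.2 54.5]
240 252 178 292
178 240 252 [556.4 327.5  58. ]
190 240 252 [562.4 323.6  58. ]
202 240 252 [568.6 319.6  58. ]
214 240 252 [574.9 315.6  58. ]
226 240 252 [581.4 311.4  58. ]
238 240 252 [588.1 307.   58. ]
250 240 252 [595.1 302.5  58. ]
262 241 252 [602.5 298.   58. ]
274 241 252 [610.1 293.1  58. ]
286 241 252 [618.2 287.9  58. ]
[251.3037632 245.118424 ] [250.39388295 227.33641109]
```

View pics/w3.png

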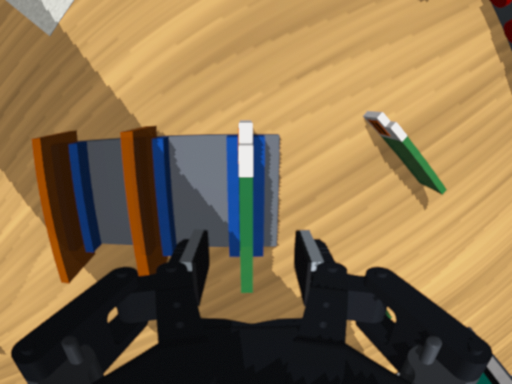

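Request:
{"name": "servo_tool", "arguments": {"moves": [[-0.5, 0, 0, -0.7, 1.3, 0], [0, 0, -1.5, 0, 0, 0], [0, 0, -1, 0, 0, 0], [0, 0, 0, 0, 0, 0]]}}

```text
t: 4.53
ee_pos: [580.8, 314.0, 59.7]
orientation: [179.7, 0.2, 147.3]
force: [-0.6, 0.2, 0.0]
width: 44.9
```

Request:
{"name": "servo_tool", "arguments": {"moves": [[-0.25, -0.05, -1.5, -0.1, 0.3, 0], [0, 0, -1, 0, 0, 0], [0, 0, 0, 0, 0, 0]]}}

```text
t: 4.9
ee_pos: [577.7, 313.2, 32.6]
orientation: [180.0, -0.0, 147.3]
force: [-0.1, 0.3, 0.0]
width: 45.1
```

```bash
python3 - <<'E'
from h import *
P=imaging.camera_params('wrist'); im=imaging.camera('wrist'); cv2.imwrite('pics/w4.png',im)
s=get_state(); print(s['t'],s['ee_pos'],s['orientation'],s['force'])
e=s['ee_pos']; print(proj('wrist',e,P),proj('wrist',[e[0],e[1],58],P))
hsv=cv2.cvtColor(im,cv2.COLOR_BGR2HSV)
g=cv2.inRange(hsv,(45,80,30),(85,255,255)); g[:,:230]=0;g[:,275:]=0;g[:80]=0;g[320:]=0
ys,xs=np.nonzero(g); print(xs.min(),xs.max(),ys.min(),ys.max())
for y in range(ys.min(),ys.max()+1,20): 
    r=xs[ys==y]; print(y,r.min(),r.max(), bp('wrist',((r.min()+r.max())/2,y),58,P).round(1))
E
```

```text
4.95 [577.95104092 313.2593155   33.01305424] [ 1.79948099e+02 -4.41666037e-03  1.47303291e+02] [ 0.03997559  0.35469637 -0.67918479]
[251.80400463 245.83686464] [251.90166668 269.88587754]
244 261 216 319
216 244 261 [556.1 327.5  58. ]
236 244 261 [563.8 322.6  58. ]
256 244 261 [572.  317.3  58. ]
276 244 260 [580.7 311.5  58. ]
296 244 260 [590.3 305.4  58. ]
316 245 260 [601.  298.9  58. ]
```

View pics/w4.png

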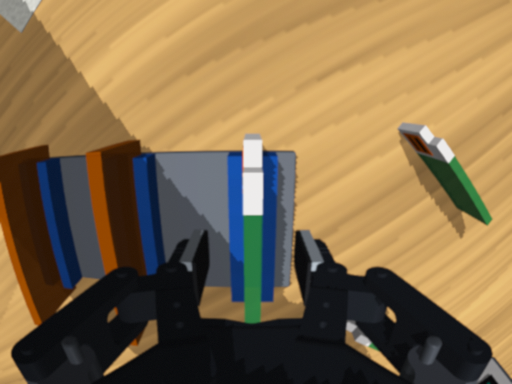

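Request:
{"name": "servo_tool", "arguments": {"moves": [[0, 0, -0.3, 0, 0, 0], [0, 0, 0, 0, 0, 0], [0, 0, 0, 0, 0, 0]]}}

```text
t: 5.32
ee_pos: [578.6, 313.5, 30.6]
orientation: [179.9, 0.0, 147.3]
force: [-0.5, 0.1, -0.3]
width: 44.9
```

Request:
{"name": "servo_tool", "arguments": {"moves": [[0, 0, 0, 0, 0, 0], [0, 0, 0, 0, 0, 0], [0, 0, 0, 0, 0, 0], [0, 0, 0, 0, 0, 0], [0, 0, 0, 0, 0, 0]], "grip": 0, "squeeze": 60}}

```text
t: 5.95
ee_pos: [578.9, 313.6, 31.0]
orientation: [179.8, 0.1, 147.3]
force: [-0.0, 0.5, -0.1]
width: 7.0
```

Request:
{"name": "servo_tool", "arguments": {"moves": [[0, 0, 0.5, 0, 0, 0], [0, 0, 1.5, 0, 0, 0], [0, 0, 2, 0, 0, 0], [0, 0, 3, 0, 0, 0], [0, 0, 3, 0, 0, 0]]}}

```text
t: 6.58
ee_pos: [577.1, 312.9, 134.5]
orientation: [-180.0, -0.1, 147.3]
force: [0.9, -1.0, -1.0]
width: 7.1
```

```bash
python3 - <<'E'
from h import *
im=imaging.camera('wrist'); s=imaging.camera('side')[90:240,150:330]
cv2.imwrite('pics/w5.png',np.hstack([im[:, :400],cv2.resize(s,(400,384))]))
s=get_state(); print(s['t'],s['ee_pos'],s['orientation'],s['force'],s['width'])
E
```

```text
6.675 [579.23067154 313.80788979 137.36430921] [1.79741168e+02 1.43054610e-01 1.47309165e+02] [ 0.64806741 -0.10062306  0.13684303] 6.976985989460472
```

View pics/w5.png

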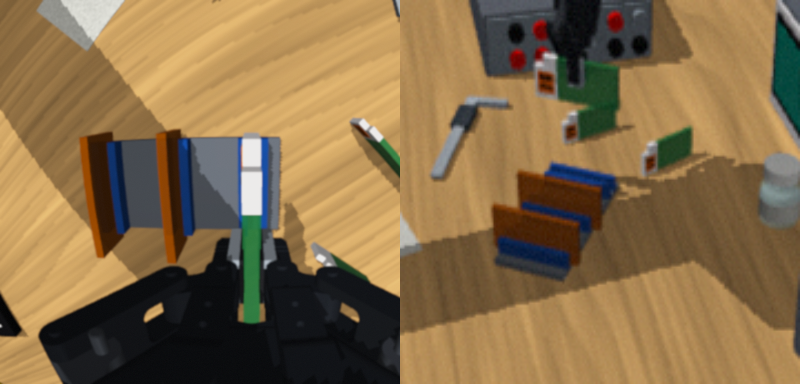

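Request:
{"name": "servo_tool", "arguments": {"moves": [[-0.2, -2, 1.5, 0, 0, 0], [-0.4, -4, 1, -4.2, 2.7, 0], [-0.4, -5, 0, -4.2, 2.7, 0], [-0.4, -5, 0, -4.2, 2.7, 0], [-0.4, -5, 0, -4.2, 2.7, 0]]}}

```text
t: 7.3
ee_pos: [558.8, 96.3, 166.6]
orientation: [-159.8, 0.1, 147.5]
force: [0.0, 0.2, -2.2]
width: 7.1
```

Request:
{"name": "servo_tool", "arguments": {"moves": [[-0.3, -5, 0, -4.2, 2.7, 0], [-0.3, -5, 0, -4.2, 2.7, 0], [-0.3, -5, 0, -4.2, 2.7, 0], [-0.3, -5, 0, -4.2, 2.7, 0], [-0.3, -4, 0, -4.2, 2.7, 0]]}}

```text
t: 7.92
ee_pos: [540.9, -155.8, 169.7]
orientation: [-134.0, -0.2, 147.3]
force: [-0.3, 0.3, -1.0]
width: 6.6
```

Request:
{"name": "servo_tool", "arguments": {"moves": [[0, -2.5, -2, -4.2, 2.7, 0], [0.2, -1.4, -2, -1, 0.6, 0], [0, 0, -1.5, 0, 0, 0], [0, 0, 0, 0, 0, 0], [0, 0, 0, 0, 0, 0]]}}

```text
t: 8.55
ee_pos: [541.3, -198.5, 113.6]
orientation: [-127.9, -0.2, 147.0]
force: [1.0, -0.3, -1.3]
width: 6.9
```

```bash
python3 - <<'E'
from h import *
from scipy.spatial.transform import Rotation as Ro
s=get_state(); print(s['t'],s['ee_pos'],s['orientation'],s['force'],s['width'],s['dq'].round(2))
t=imaging.camera('top')[150:290,270:450]; sd=imaging.camera('side')[180:330,150:330]
print([(r['score'],r['uv']) for r in finder.masks_of('side','slide_label')[:4]])
cv2.imwrite('pics/f1.png',np.hstack([cv2.resize(t,(400,311)),cv2.resize(sd[:140],(400,311))]))
R=Ro.from_euler('xyz',s['orientation'],degrees=True).as_matrix()
# tool x=u, n=-tool y, w=-tool z
L=s['ee_pos']+R@np.array([43,-4,4]); print('label pred',L,'n',-R[:,1],'u',R[:,0])
for c in('top','side'): print(c,proj(c,L))
E
```

```text
8.55 [ 541.33662756 -198.54304314  113.57600008] [-127.85736499   -0.23274638  147.04032971] [ 1.00408729 -0.28990372 -1.25551172] 6.85400888412183 [ 0.21 -0.23 -0.37 -0.33  0.5  -0.21]
[(0.84, [262.8, 255.4]), (0.52, [233.1, 135.2])]
label pred [ 502.20629216 -179.8602731   114.45404045] n [-0.33119038 -0.51667038  0.78953445] u [-0.8390468   0.54404408  0.00406218]
top [369.38380977 219.93731716]
side [238.19478183 253.69898746]
```

View pics/f1.png

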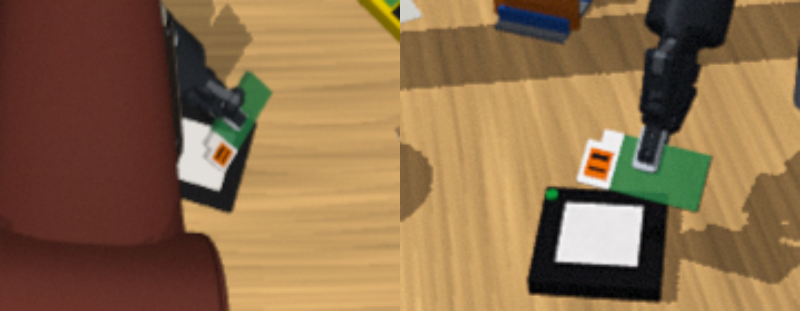

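```bash
python3 - <<'E'
from h import *
a=imaging.camera('side')[110:240,150:330]; b=cv2.imread('pics/side0.png')[110:240,150:330]
cv2.imwrite('pics/f2.png',cv2.resize(np.hstack([b,a]),(798,288)))
s=get_state(); print(s['t'],s['ee_pos'],s['orientation'],s['width'],s['dq'].round(2))
E
```

```text
8.75 [ 541.41975367 -198.67851379  113.51661154] [-127.83691471   -0.21378708  147.04120739] 7.18770999434333 [-0.19  0.25 -0.11 -0.02 -0.11  0.1 ]
```

View pics/f2.png

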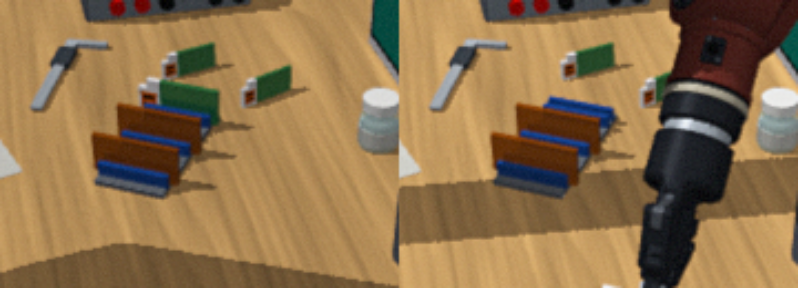

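The amber slides stand at the same pixels as at the start, and the arm is still. I'm handing the job in.

```bash
python3 -c "
from station import ticket; print(ticket.close_job())"
```

```text
the job is handed in; nothing more can be done
None
```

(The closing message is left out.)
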